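# Pin the lens carrier to its saddle

## Robot

A 7-joint arm with a two-finger parallel gripper is mounted at the origin on the work surface. World frame = base frame: x ahead of the robot, y to its left, z up, the work surface at z = 0. Lengths are in m, angles in rad, forces in N, time in s.
With the tool pointing down it reaches from about 0.4 to 0.85 m from the base axis. Payload 4.5 kg.
Tool frame: the origin (TCP) lies at the very end of the fingers, on their centre line; the grasp point (between the pads) lies 19 mm behind it; x points along the fingers, y is the direction in which the jaws open and shut, and the axes are right-handed (so a half turn about x gives the same grasp; the last joint's range is limited). The gripper opens to 85 mm and grips with 20 to 120 N. Pads are 22 mm wide; open, the fingers measure 114 mm over their backs; the gripper's body (76 mm by 85 mm) begins 54 mm behind the grasp point. The pads swing forward as they close: fully open they stand 13 mm farther back than shut.
Start: joints at [-1.158, 0.689, -0.195, 1.565, 0.157, 0.902, -0.215], TCP at [0.231, 0.581, 0.198] pointing down, gripper open.
Joint ranges: [-3.01, 3.01], [-0.46, 2.08], [-1.47, 1.51], [0.13, 2.56], [-1, 4.14], [0.04, 2.09], [-2.66, 2.66]. Speed limits (rad/s): [2.57, 2.57, 3.14, 3.14, 3.14, 3.14, 3.14].

## Interface

Orientations are given as a unit quaternion [w, x, y, z].
In Python, from workcell import arm, viewer, job gives the robot as it stands.
- The arm moves only by the tool carry_out, never from a script. Its argument "rows" is a list of rows, each a list of 7 numbers: the shift along the tool's x, y, z in m, then the turn, a rotation vector about the tool's x, y, z in rad, then the finger opening in m, from 0 to 0.0854. A call has 1 to 12 rows; each row shifts and turns the commanded pose from where the row before left it, along the tool's axes as they then stand; what a row does not reach is not made up. A row lasts 1/10 s, in which the tool goes at most 50 mm and 8.59 degrees, less where a joint would pass 70% of its speed; a pose out of reach is approached as far as the arm can. A call is refused whole if a number of a shift passes 0.05 or a number of a turn 0.15, either way. A call with a gripper value outside its range is refused whole. The fingers move at their own pace and stop on an object; "newtons" is the grip in N (left out, the last holds). Time passes only in rows, so rows that do not move let the fingers close. It gives the time, the measured TCP pose, the force and the opening at its end, in the units of the state.
- arm.get_state(): the state, without advancing time (a new reading comes with each control period).
- viewer.snapshot(name): name is "side" or "top" or "wrist"; returns a dict with "img" (400x640x3 uint8, red, green, blue), "depth" (400x640 float32, m along the optical axis (not along the pixel's ray), 0 where there is no reading), "fx", "fy", "cx", "cy" (pixels), "R" (3x3) and "t" (3): a world point X has camera coordinates R X + t; the wrist camera has in their place "T_tool_cam" (4x4, takes a point from camera to tool coordinates, whose origin is the TCP and whose axes are the tool frame's). Camera axes: x right, y down, z forward; pixel columns grow to the right and rows downward; lengths in m; the calibration is good to about 2 mm. A picture is of the moment at which its call begins: read the wrist's pose just before it.
- job.job_done(): hands the job in, once; it reports no verdict.
Trained networks look in the newest picture that a camera, given by its name, has taken for a name from the list of things; names that differ only in an ending like _2 or _b are one class to them, and where a whole thing is asked for, a point or a joint stands for the part that bears it (a point fixed in the world has none). Each returns a list of dicts, best first, with "p" (0 to 1); they miss things now and then, are a little off and sometimes report something else, mostly with a low value. They report only what shows in the picture. A call takes as long as a camera call. They do not tell look-alikes from the thing itself.
- viewer.regions_of(name, camera): "region" (400x640 bool, what is visible of it) and "bbox" ([centre column, centre row, width, height] in pixels, round what is visible of it).
The state is a dict: "clock": time; "joint_pos": joint angles; "joint_vel": joint speeds; "joint_efforts": joint torques, N m; "ee_pos": TCP position; "ee_rot": TCP orientation; "contact_force": force on the tool from outside, world axes, zero at the start; "torque": the same for the moment, N m; "opening": finger opening in m.
Only numpy, scipy, OpenCV 4.12 (cv2) and the standard library are available. Lean on these libraries where they do the work, as an engineer would, in place of code of your own. Each camera call takes 0.05 s, during which the arm holds its last target. There are 200 camera calls.

## Task

Take the red-knobbed tapered pin out of the wooden rack and drive it gently down through the hole in the lens carrier and on into the hole of the blue saddle beneath, so that the taper pulls the two holes into line and the pin ends fully home with its collar flat on the carrier; then let go. Feel your way: do not force the pin against the saddle (keep that push under 16 N), leave the other two pins in the rack and do not knock over the glass beaker.

Things in the scene. Friction and masses are not known exactly. Their poses are not given: they have to be found in the camera images.
- taper_pin_knob (a point): Centre of the tapered pin's red knob (upright cylinder, 26 mm across, 40 mm tall); z up along the pin. Below the knob a collar 40 mm across, 6 mm thick, its underside 26 mm below this point. Loose, 0.15 kg. At the start the collar rests on the wooden rack, 64 mm above the table. Fully home in the carrier, this point is 88 mm above the table.
- taper_pin_tip (a point): Tip of the same pin, on its axis 82 mm below the knob's centre. The cone is 5 mm across here and widens over 36 mm to a straight shank 23 mm across, which runs 20 mm up to the collar. At the start it hangs in a loose 30 mm hole of the rack: lift the pin 60 mm to clear it.
- carrier_hole (a point): Centre of the carrier's pin hole (25 mm across, slight chamfer, right through) at its upper face, 62 mm above the table. The carrier is a loose aluminium plate, 150 x 80 x 12 mm, 0.35 kg, lying on the blue saddle; x points along the plate to the lens, z up. It slides some 12 mm within low steel strips; a few newtons sideways from the pin move it, but much more while the pin also presses down.
- lens (a point): Centre of the black-ringed lens, 65 mm across, standing on the carrier 85 mm from its hole; top 139 mm above the table. Under the carrier the fixed blue saddle (190 x 120 mm, top 50 mm up) has its own 25 mm through hole, not measured: 5 to 9 mm off the carrier's. It pushes the cone towards its own centre at first touch; once wedged, ease up about 1 mm and draw the carrier that way, then press on.
- black_pin_knob (a point): Centre of the black knob of a spare pin with a straight brass shank (too thick for the holes), of the same outer size as the tapered pin, standing in the same rack; to be left there.
- yellow_pin_knob (a point): Centre of the yellow knob of a second such spare pin; the three pins stand in a row 66 mm apart in any order in the fixed wooden rack (210 x 70 x 64 mm); to be left there.
- beaker: Glass beaker, 72 mm across, 90 mm tall; origin at the centre of its underside, z up. A bystander.
Things that resemble listed ones, but are neither listed nor needed, are in the scene too. What is shaped like the part that bears taper_pin_knob but orange or purple is not meant.

How it is judged:
By the outcome, as a careful person would: the job done as asked, in the order asked, and still so for the second after the job is handed in, with the robot touching nothing.
It also fails if it takes over 64 s, if anything falls off the work surface, if the arm or the gripper's body presses on something with over 40 N, if the wrist force passes 120 N, or if a joint passes its speed limit or range.

## Working session

There is one attempt and no reset: what is moved stays moved. The work goes in short steps, Python scripts to look and compute and a tool call to move; the robot and the scene stay as the last step left them, time stands still between calls to the robot, and variables do not carry over. Pictures are saved under pics/ and viewed, about 8 in all and at most 12, crops included, and the job is handed in when it is done.

Besides the shell and the picture viewer there is one more tool, called after "Call:" as name(argument=value, ...) on one line, values as JSON. carry_out: Moves the arm, as the interface text tells. Its arguments: {"type":"object","properties":{"rows":{"type":"array","items":{"type":"array","items":{"type":"number"}}},"newtons":{"type":"number"}},"required":["rows"]}

```bash
mkdir -p pics; cat > h.py <<'E'
import numpy as np, cv2
from workcell import arm, viewer, job
from scipy.spatial.transform import Rotation as Ro
def RT(s):
    q=s['ee_rot']; return Ro.from_quat([q[1],q[2],q[3],q[0]]).as_matrix()
def snap(n):
    s=arm.get_state(); c=viewer.snapshot(n)
    if n=='wrist':
        T=np.array(c['T_tool_cam']); R=RT(s)
        c['A']=R@T[:3,:3]; c['o']=R@T[:3,3]+np.array(s['ee_pos'])
    else:
        R=np.array(c['R']); c['A']=R.T; c['o']=-R.T@np.array(c['t'])
    return c
def ray(c,u,v): return c['A']@np.array([(u-c['cx'])/c['fx'],(v-c['cy'])/c['fy'],1.])
def atz(c,u,v,z):
    d=ray(c,u,v); return c['o']+d*(z-c['o'][2])/d[2]
def world(c):
    v,u=np.mgrid[:400,:640]; d=c['depth']
    P=np.stack([(u-c['cx'])/c['fx']*d,(v-c['cy'])/c['fy']*d,d],-1)
    return P@c['A'].T+c['o']
def save(c,f): cv2.imwrite(f,c['img'][:,:,::-1])
E
python3 - <<'E'
from h import *
print(arm.get_state())
for n in ['side','top']:
    c=snap(n); save(c,f'pics/{n}0.png'); W=world(c)
    print(n,c['o'],c['A'].tolist(),c['fx'])
    for k in ['taper_pin_knob','carrier_hole','lens','black_pin_knob','yellow_pin_knob','beaker']:
        for r in viewer.regions_of(k,n)[:4]:
            m=r['region']&(c['depth']>0); print(k,round(r['p'],2),np.round(r['bbox']),np.round(np.median(W[m],0),3),np.round(W[m].max(0),3))
E
```

```text
{'clock': 0.0, 'joint_pos': array([-1.15822855,  0.69000562, -0.19451447,  1.56638862,  0.15731603,
        0.90247634, -0.21507829]), 'joint_vel': array([-6.89432752e-04, -6.32537647e-04, -1.27088695e-03,  1.39825962e-05,
       -1.23493493e-05, -1.16019369e-03,  1.85104221e-03]), 'joint_efforts': array([ 6.25732155e-04, -5.39606845e+01, -1.26651049e+00, -1.58532161e+01,
        9.01815161e-03,  9.80028883e-03,  5.90937475e-06]), 'ee_pos': array([0.23089509, 0.58000006, 0.19675873]), 'ee_rot': array([ 0.69439732,  0.13241122,  0.69454629, -0.13373512]), 'contact_force': array([ 0.84231365, -0.04315575, -0.58047158]), 'torque': array([-0.02786313,  0.00927173,  0.02898219]), 'opening': 0.08535255396051859}
side [ 0.38343354 -0.79234025  0.6729075 ] [[0.9745082235220848, -0.14407519608044467, 0.17197691752735814], [-0.2240413311616839, -0.5846356396582562, 0.7797478122910525], [-0.01179848376406894, -0.798400592882898, -0.6020110373283084]] 446.1905376516874
taper_pin_knob 0.67 [343. 147.  17.  34.] [0.669 0.191 0.061] [0.724 0.39  0.102]
taper_pin_knob 0.55 [302. 131.  13.  28.] [0.5
[... 801 characters left out ...]
. 166.  25.  19.] [0.581 0.28  0.08 ] [0.603 0.304 0.104]
taper_pin_knob 0.59 [204. 128.  21.  18.] [0.669 0.198 0.084] [0.692 0.221 0.105]
taper_pin_knob 0.53 [206. 171.  17.  20.] [0.567 0.19  0.094] [0.591 0.212 0.112]
carrier_hole 0.96 [366. 179.  52.  70.] [ 0.562 -0.176  0.061] [ 0.645 -0.116  0.14 ]
lens 0.92 [365. 181.  51.  71.] [ 0.563 -0.176  0.061] [ 0.646 -0.116  0.14 ]
lens 0.3 [203. 170.  19.  23.] [0.567 0.19  0.093] [0.594 0.216 0.112]
black_pin_knob 0.48 [199. 228.  25.  20.] [0.439 0.195 0.091] [0.46  0.217 0.113]
yellow_pin_knob 0.5 [199. 200.  18.  15.] [0.503 0.192 0.094] [0.525 0.214 0.113]
beaker 0.57 [452. 244.  39.  35.] [ 0.416 -0.382  0.051] [ 0.461 -0.331  0.093]
```

```bash
python3 - <<'E'
import cv2,numpy as np
a=cv2.imread('pics/side0.png');b=cv2.imread('pics/top0.png')
x=cv2.resize(a[90:300,230:450],(800,600)[:1]*1+(0,) if 0 else (630,600))
cv2.imwrite('pics/c1.png',cv2.resize(a[100:390,230:450],(455,600),interpolation=3)) 
t=b[100:280,140:480]; cv2.imwrite('pics/c2.png',cv2.resize(t,(800,424),interpolation=3))
E
```

```text
(no output)
```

View pics/c1.png

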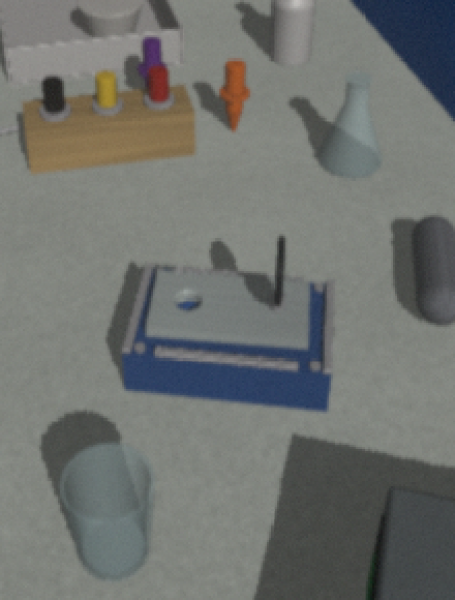

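View pics/c2.png

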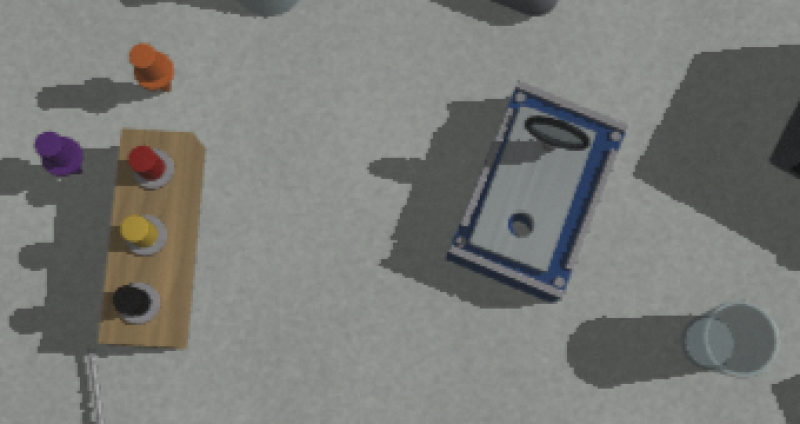

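The target is the red pin in the rack, at top picture (202,169), crop (146,163). It could be confused with:
- the orange pin at crop (150,65), free-standing
- the purple pin at crop (58,150), behind the rack
- the yellow pin at crop (140,233) and the black pin at crop (133,300), both in the rack

The carrier hole is at crop (521,225), and the saddle hole shows partly through it.

```bash
python3 - <<'E'
from h import *
s=arm.get_state(); print(RT(s).round(3).tolist())
c=snap('top'); W=world(c)
print('hole',atz(c,361.4,195.6,.062))
hsv=cv2.cvtColor(c['img'],cv2.COLOR_RGB2HSV)
print(hsv[169,202])
m=((hsv[...,0]<8)|(hsv[...,0]>172))&(hsv[...,1]>150)&(c['depth']>0)
m[:, :190]=0;m[:,220:]=0;m[:150]=0;m[190:]=0
P=W[m]; print(m.sum(),P.min(0),P.max(0)); t=P[P[:,2]>.106]; print('top',len(t),t.mean(0))
c=snap('side');W=world(c)
hsv=cv2.cvtColor(c['img'],cv2.COLOR_RGB2HSV)
m=((hsv[...,0]<8)|(hsv[...,0]>172))&(hsv[...,1]>130)&(c['depth']>0)
m[:,:295]=0;m[:,318:]=0;m[:125]=0;m[160:]=0
P=W[m]; print(m.sum(),P.min(0),P.max(0),np.median(P,0))
print('sidehole',atz(c,230+188*220/455,100+299*290/600,.062))
E
```

```text
[[0.0, 0.37, 0.929], [0.0, 0.929, -0.37], [-1.0, 0.0, -0.0]]
hole [ 0.52319102 -0.1650961   0.062     ]
[  1 178 119]
132 [0.55934183 0.18148306 0.07988438] [0.58326698 0.2066164  0.11285668]
top 102 [0.57128368 0.19419398 0.10934117]
123 [0.55888129 0.17643511 0.07192027] [0.58172857 0.20161779 0.11006292] [0.56923039 0.18312356 0.09451195]
sidehole [ 0.52481665 -0.16642758  0.062     ]
```

Call:
carry_out(rows=[[0, -0.0214, 0.0417, 0, 0, 0, 0.0854], [0, -0.0214, 0.0417, 0, 0, 0, 0.0854], [0, -0.0214, 0.0417, 0, 0, 0, 0.0854], [0, -0.0214, 0.0417, 0, 0, 0, 0.0854], [0, -0.0214, 0.0417, 0, 0, 0, 0.0854], [0, -0.0214, 0.0417, 0, 0, 0, 0.0854], [0, -0.0214, 0.0417, 0, 0, 0, 0.0854], [0, -0.0214, 0.0417, 0, 0, 0, 0.0854], [0, -0.0214, 0.0417, 0, 0, 0, 0.0854], [0, -0.0214, 0.0417, 0, 0, 0, 0.0854], [0, -0.0214, 0.0417, 0, 0, 0, 0.0854], [0, 0, 0, -0.126, 0, 0, 0.0854]])

```text
clock: 2.0
ee_pos: [0.5757, 0.1831, 0.1973]
ee_rot: [0.703, 0.091, 0.699, -0.095]
contact_force: [-1.2, -0.7, -0.2]
opening: 0.0855
```

Call:
carry_out(rows=[[0, 0, 0, -0.126, 0, 0, 0.0854], [0, 0, 0, -0.126, 0, 0, 0.0854], [0, 0, 0, 0, 0, 0, 0.06], [0, 0, 0, 0, 0, 0, 0.06]])

```text
clock: 2.4
ee_pos: [0.5703, 0.1923, 0.1976]
ee_rot: [0.707, 0.001, 0.707, -0.001]
contact_force: [-1.0, 0.4, 0.2]
opening: 0.0604
```

```bash
python3 - <<'E'
from h import *
s=arm.get_state(); print(s['clock'],s['ee_pos'],RT(s).round(3).tolist(),s['contact_force'],s['opening'])
c=snap('wrist'); save(c,'pics/w1.png');W=world(c)
hsv=cv2.cvtColor(c['img'],cv2.COLOR_RGB2HSV)
m=(((hsv[...,0]<8)|(hsv[...,0]>172))&(hsv[...,1]>150)&(c['depth']>0)).astype('u1')
n,l,st,ce=cv2.connectedComponentsWithStats(m)
for i in range(1,n):
  if st[i,4]>100:
    P=W[l==i]; t=P[P[:,2]>.105]; print(st[i],P.min(0),P.max(0),len(t),t.mean(0) if len(t) else '', (t.min(0)+t.max(0))/2 if len(t) else '')
E
```

```text
2.4 [0.57026996 0.19229989 0.19758499] [[-0.0, 0.004, 1.0], [0.0, 1.0, -0.004], [-1.0, 0.0, -0.0]] [-1.01221962  0.36265727  0.21292132] 0.06038640899988403
[310 176  27  31 576] [0.55958093 0.18227579 0.08092429] [0.5834577  0.20578139 0.11114437] 555 [0.57112964 0.19399882 0.10931491] [0.57151932 0.19402859 0.10810708]
```

View pics/w1.png

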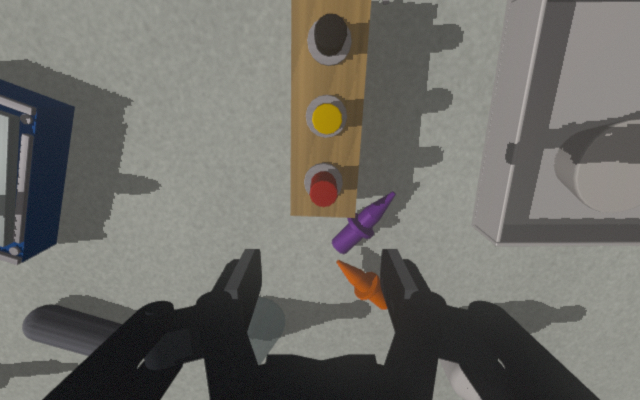

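Red pin confirmed at pixel (322,188), at the end of the rack, at about (0.571, 0.194). Purple and orange stand clear outside the rack. Descending.

Call:
carry_out(rows=[[0.03, 0.0017, 0.001, 0, 0, 0, 0.056], [0.03, 0, 0, 0, 0, 0, 0.056], [0.03, 0, 0, 0, 0, 0, 0.056], [0.02, 0, 0, 0, 0, 0, 0.056], [0.0105, 0, 0, 0, 0, 0, 0.056], [0, 0, 0, 0, 0, 0, 0.056], [0, 0, 0, 0, 0, 0, 0.0], [0, 0, 0, 0, 0, 0, 0.0], [0, 0, 0, 0, 0, 0, 0.0], [0, 0, 0, 0, 0, 0, 0.0], [0, 0, 0, 0, 0, 0, 0.0]], newtons=60)

```text
clock: 3.55
ee_pos: [0.5715, 0.1941, 0.0775]
ee_rot: [0.707, 0.0, 0.707, -0.0]
contact_force: [0.8, 0.2, -0.2]
opening: 0.0001
```

The fingers closed on nothing, so I'm looking again.

```bash
python3 - <<'E'
from h import *
for n in ['side','top','wrist']:
    c=snap(n); save(c,f'pics/{n}2.png')
a=cv2.imread('pics/side2.png')[60:200,220:400];b=cv2.imread('pics/wrist2.png')
t=cv2.imread('pics/top2.png')[110:250,140:320]
r=lambda x:cv2.resize(x,(400,311),interpolation=3)
cv2.imwrite('pics/m2.png',np.vstack([np.hstack([r(a),r(t)]),cv2.resize(b,(448,280)).copy() if 0 else np.pad(cv2.resize(b,(448,280)),((0,0),(0,352),(0,0)))]))
E
```

```text
(no output)
```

View pics/m2.png

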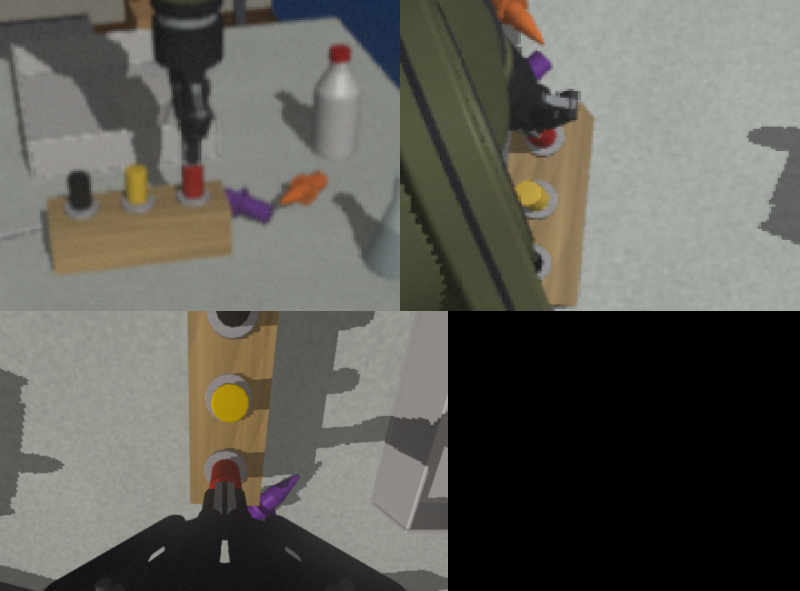

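```bash
python3 - <<'E'
from h import *
s=arm.get_state(); print(s['clock'],s['ee_pos'],s['joint_pos'],s['opening'])
for n in ['side','top','wrist']:
    c=snap(n); W=world(c)
    if n=='wrist': print(np.array(c['T_tool_cam']).round(3).tolist(),c['fx'])
    hsv=cv2.cvtColor(c['img'],cv2.COLOR_RGB2HSV)
    near=(np.abs(W[...,0]-.571)<.05)&(np.abs(W[...,1]-.194)<.05)&(W[...,2]>.065)&(W[...,2]<.25)&(c['depth']>0)
    red=((hsv[...,0]<8)|(hsv[...,0]>172))&(hsv[...,1]>130)
    P=W[near&red]; print(n,'red',len(P),P.min(0),P.max(0))
    P=W[near&(hsv[...,2]<90)&(hsv[...,1]<90)&(W[...,2]>.07)]; print(n,'dark',len(P))
    for z in np.arange(.07,.2,.015):
        Q=P[(P[:,2]>=z)&(P[:,2]<z+.015)]
        if len(Q)>3: print('  %.3f'%z,len(Q),Q.min(0).round(3),Q.max(0).round(3))
E
```

```text
3.7 [0.57128533 0.1940851  0.07720947] [-0.23734334  0.82975851 -0.29544854  1.729322    0.36921277  0.63743786
  0.82855365] 0.0004870327386070144
side red 105 [0.55770452 0.17569952 0.07011073] [0.58164555 0.19213448 0.11032182]
side dark 589
  0.115 36 [0.559 0.174 0.116] [0.576 0.188 0.13 ]
  0.130 37 [0.559 0.176 0.13 ] [0.576 0.189 0.144]
  0.145 25 [0.557 0.159 0.145] [0.576 0.213 0.16 ]
  0.160 51 [0.553 0.147 0.16 ] [0.581 0.226 0.175]
  0.175 58 [0.552 0.144 0.175] [0.586 0.209 0.19 ]
  0.190 54 [0.551 0.144 0.19 ] [0.587 0.207 0.205]
top red 54 [0.55744648 0.16587656 0.07717826] [0.57453667 0.19830326 0.16128434]
top dark 313
  0.070 6 [0.557 0.197 0.07 ] [0.564 0.209 0.074]
  0.115 18 [0.56  0.181 0.116] [0.565 0.206 0.129]
  0.130 12 [0.56  0.181 0.13 ] [0.564 0.2   0.144]
  0.145 16 [0.558 0.177 0.145] [0.564 0.205 0.159]
  0.160 52 [0.556 0.153 0.16 ] [0.575 0.196 0.175]
  0.175 41 [0.554 0.144 0.176] [0.569 0.189 0.19 ]
  0.190 45 [0.553 0.144 0.19 ] [0.583 0.182 0.204]
[[-0.001, -0.31, 0.951, -0.176], [1.0, 0.0, 0.001, -0.001], [-0.001, 0.951, 0.31, -0.079], [0.0, 0.0, 0.0, 1.0]] 306.65053139298436
wrist red 1230 [0.55863215 0.18214676 0.07160214] [0.56896804 0.2060863  0.11132873]
wrist dark 35852
  0.070 63 [0.557 0.198 0.07 ] [0.581 0.213 0.071]
  0.100 32 [0.56  0.187 0.113] [0.561 0.2   0.115]
  0.115 760 [0.56  0.18  0.115] [0.566 0.207 0.13 ]
  0.130 1005 [0.559 0.18  0.13 ] [0.566 0.207 0.145]
  0.145 2687 [0.557 0.16  0.145] [0.583 0.226 0.16 ]
  0.160 8749 [0.555 0.148 0.16 ] [0.583 0.239 0.175]
  0.175 12914 [0.553 0.144 0.175] [0.582 0.244 0.19 ]
  0.190 9630 [0.551 0.144 0.19 ] [0.569 0.244 0.205]
```

```bash
python3 - <<'E'
import cv2,numpy as np
a=cv2.imread('pics/side2.png')[75:165,275:345];b=cv2.imread('pics/wrist2.png')[200:400,220:440]
cv2.imwrite('pics/m3.png',np.hstack([cv2.resize(a,(400,514),interpolation=3),cv2.resize(b,(400,514),interpolation=3)]))
E
```

```text
(no output)
```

View pics/m3.png

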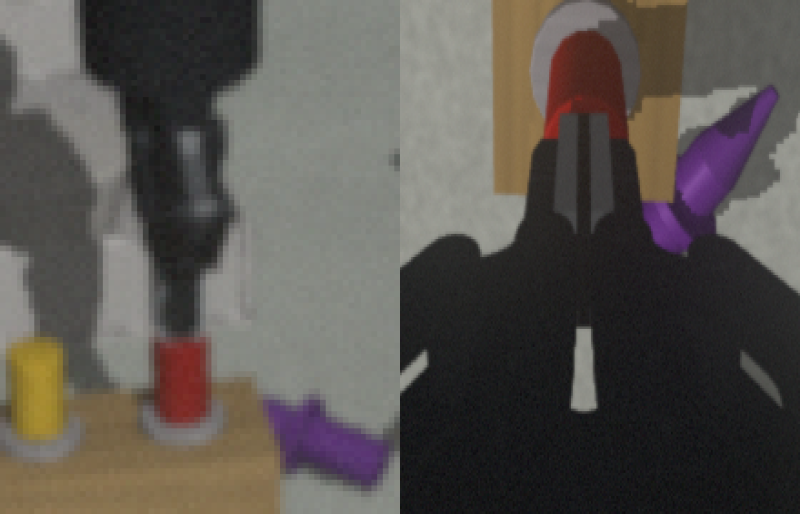

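Fingers seem to end at z≈0.112, just above the knob, though the TCP reads 0.077. I'll raise the arm and measure where the fingertips really are in the tool frame.

Call:
carry_out(rows=[[-0.04, 0, 0, 0, 0, 0, 0], [-0.03, 0, 0, 0, 0, 0, 0], [0, 0, 0, 0, 0, 0, 0]])

```text
clock: 4.15
ee_pos: [0.5742, 0.1958, 0.1512]
ee_rot: [0.71, 0.002, 0.704, 0.001]
contact_force: [0.8, 0.7, 0.5]
opening: 0.0003
```

```bash
python3 - <<'E'
from h import *
s=arm.get_state(); print(s['clock'],s['ee_pos'],s['opening'])
for n in ['side','top','wrist']:
    c=snap(n); W=world(c); save(c,f'pics/{n}4.png')
    hsv=cv2.cvtColor(c['img'],cv2.COLOR_RGB2HSV)
    near=(np.abs(W[...,0]-.571)<.03)&(np.abs(W[...,1]-.194)<.03)&(W[...,2]>.113)&(W[...,2]<.25)&(c['depth']>0)
    P=W[near]
    for z in np.arange(.113,.21,.01):
        Q=P[(P[:,2]>=z)&(P[:,2]<z+.01)]
        if len(Q)>3: print(n,'  %.3f'%z,len(Q),Q.min(0).round(3),Q.max(0).round(3))
E
```

```text
4.15 [0.57416739 0.19575332 0.15123958] 0.0003319987912119244
side   0.183 27 [0.561 0.178 0.183] [0.582 0.2   0.193]
side   0.193 36 [0.561 0.179 0.193] [0.582 0.198 0.203]
side   0.203 40 [0.561 0.179 0.203] [0.583 0.198 0.212]
top   0.183 11 [0.561 0.182 0.183] [0.566 0.2   0.193]
top   0.193 17 [0.561 0.181 0.193] [0.567 0.201 0.203]
top   0.203 13 [0.561 0.181 0.205] [0.566 0.201 0.211]
wrist   0.183 369 [0.56  0.18  0.183] [0.566 0.207 0.193]
wrist   0.193 620 [0.56  0.18  0.193] [0.566 0.207 0.203]
wrist   0.203 735 [0.559 0.18  0.203] [0.566 0.207 0.213]
```

```bash
python3 - <<'E'
from h import *
for k in range(2):
  s=arm.get_state(); print(s['clock'],s['ee_pos'],RT(s).round(4)[:,0],s['contact_force'])
  for n in ['side','wrist']:
    c=snap(n); W=world(c)
    near=(np.abs(W[...,0]-.571)<.03)&(np.abs(W[...,1]-.194)<.03)&(W[...,2]>.116)&(W[...,2]<.23)&(c['depth']>0)
    P=W[near]; print(n,np.sort(P[:,2])[:12].round(4),P[P[:,2]<.2].min(0),P[P[:,2]<.2].max(0))
E
```

```text
4.3 [0.5707516  0.19365649 0.14655057] [-9.e-04 -6.e-04 -1.e+00] [ 0.46491694  0.86730896 -0.41623961]
side [0.1771 0.1783 0.1785 0.1789 0.179  0.1792 0.1794 0.1807 0.181  0.1811
 0.1811 0.1816] [0.55812124 0.17550064 0.17710688] [0.57981471 0.19869363 0.19998967]
wrist [0.1816 0.1818 0.1819 0.1821 0.1824 0.1824 0.1826 0.1826 0.1827 0.1828
 0.1829 0.1829] [0.55890694 0.17935774 0.18158981] [0.56490372 0.20653985 0.19999394]
4.4 [0.57028046 0.19351889 0.14580418] [-0.0024 -0.0011 -1.    ] [-0.67698742 -0.71697909 -0.26401269]
side [0.1777 0.1779 0.1787 0.1789 0.1791 0.1791 0.1795 0.18   0.1803 0.1805
 0.1812 0.1815] [0.55772021 0.1747567  0.17768535] [0.57919571 0.19783954 0.1999721 ]
wrist [0.1815 0.1819 0.182  0.182  0.1821 0.1821 0.1821 0.1821 0.1822 0.1822
 0.1823 0.1823] [0.5586912  0.17946286 0.18148389] [0.5649216  0.20656823 0.19999544]
```

Fingertips end 34 mm short of the reported TCP, consistently from two cameras. I'll allow for that and go 34 mm lower, to a TCP z of about 0.043.

Call:
carry_out(rows=[[0, 0, 0, 0, 0, 0, 0.056], [0, 0, 0, 0, 0, 0, 0.056], [0, 0, 0, 0, 0, 0, 0.056], [0.03, 0.0, 0.0, 0, 0, 0, 0.056], [0.03, 0, 0, 0, 0, 0, 0.056], [0.025, 0, 0, 0, 0, 0, 0.056], [0.018, 0, 0, 0, 0, 0, 0.056], [0, 0, 0, 0, 0, 0, 0.056], [0, 0, 0, 0, 0, 0, 0.056]])

```text
clock: 5.4
ee_pos: [0.5714, 0.1943, 0.0444]
ee_rot: [0.707, 0.0, 0.707, -0.0]
contact_force: [-0.0, 0.2, 0.6]
opening: 0.0557
```

Call:
carry_out(rows=[[0, 0, 0, 0, 0, 0, 0], [0, 0, 0, 0, 0, 0, 0], [0, 0, 0, 0, 0, 0, 0], [0, 0, 0, 0, 0, 0, 0], [0, 0, 0, 0, 0, 0, 0]], newtons=60)

```text
clock: 5.9
ee_pos: [0.5722, 0.1946, 0.0455]
ee_rot: [0.708, 0.001, 0.706, 0.0]
contact_force: [-1.5, 0.9, 6.3]
opening: 0.0242
```

Gripped at an opening of 24 mm. Lifting.

Call:
carry_out(rows=[[-0.005, 0, 0, 0, 0, 0, 0], [-0.02, 0, 0, 0, 0, 0, 0], [-0.03, 0, 0, 0, 0, 0, 0], [-0.03, 0, 0, 0, 0, 0, 0], [0, 0, 0, 0, 0, 0, 0], [0, 0, 0, 0, 0, 0, 0]])

```text
clock: 6.5
ee_pos: [0.5713, 0.1939, 0.1295]
ee_rot: [0.707, 0.0, 0.707, -0.0]
contact_force: [0.3, -0.8, -1.2]
opening: 0.0244
```

```bash
python3 - <<'E'
from h import *
s=arm.get_state(); print(s['clock'],s['ee_pos'],RT(s).round(4).tolist(),s['contact_force'],s['opening'])
c=snap('top'); W=world(c)
# hole region and lens in top view
g=c['img'][170:225,335:400]
cv2.imwrite('pics/t5.png',cv2.resize(g[:,:,::-1],(520,440),interpolation=3))
m=(W[...,2]>.075)&(W[...,2]<.142)&(np.abs(W[...,0]-.6)<.06)&(np.abs(W[...,1]+.18)<.07)&(c['depth']>0)
print('lens',m.sum(),W[m].min(0),W[m].max(0)); t=W[m]; t=t[t[:,2]>.13]; print(t.mean(0))
c=snap('side'); W=world(c); save(c,'pics/s5.png')
m=(W[...,2]>.075)&(W[...,2]<.142)&(np.abs(W[...,0]-.6)<.06)&(np.abs(W[...,1]+.18)<.07)&(c['depth']>0)
P=W[m]; print('lens side',P.min(0),P.max(0),P.mean(0))
hsv=cv2.cvtColor(c['img'],cv2.COLOR_RGB2HSV)
m=((hsv[...,0]<8)|(hsv[...,0]>172))&(hsv[...,1]>130)&(c['depth']>0)&(np.abs(W[...,0]-.571)<.04)&(np.abs(W[...,1]-.194)<.05)
print(m.sum(),W[m].min(0),W[m].max(0))
t=cv2.imread('pics/t5.png');a=c['img'][60:170,260:350,::-1];
cv2.imwrite('pics/m5.png',np.hstack([cv2.resize(a,(280,440)),t]))
E
```

```text
6.5 [0.57131484 0.19387175 0.12951995] [[0.0007, 0.001, 1.0], [0.0001, 1.0, -0.001], [-1.0, 0.0001, 0.0007]] [ 0.34860704 -0.81829844 -1.16266038] 0.024375710764584276
lens 268 [ 0.59187852 -0.22158997  0.07509977] [ 0.61756064 -0.16202934  0.14141292]
[ 0.60486464 -0.19134493  0.13487879]
lens side [ 0.59091448 -0.22527797  0.07519236] [ 0.61192067 -0.1728717   0.1389284 ] [ 0.59843079 -0.21023322  0.11854949]Traceback (most recent call last):
  File "<stdin>", line 14, in <module>
    return umr_minimum(a, axis, None, out, keepdims, initial, where)
ValueError: zero-size array to reduction operation minimum which has no identity
```

```bash
python3 - <<'E'
import cv2,numpy as np
t=cv2.imread('pics/t5.png');a=cv2.imread('pics/s5.png')[50:180,260:350]
cv2.imwrite('pics/m5.png',np.hstack([cv2.resize(a,(280,440)),t]))
E
```

```text
(no output)
```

View pics/m5.png

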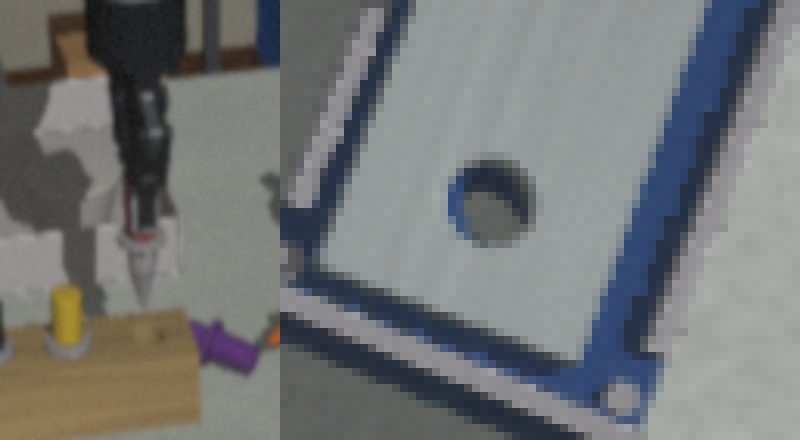

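Pin held, and the rack hole is empty. The carrier hole is at top pixel (361.5,195). Blue shows on its left (+y) side, so the saddle hole lies towards −y. I'll cross over and take a close look at the hole.

Call:
carry_out(rows=[[-0.005, -0.02, -0.001, 0, 0, 0, 0], [-0.005, -0.04, -0.0025, 0, 0, 0, 0], [0, -0.04, -0.0025, 0, 0, 0, 0], [0, -0.04, -0.0025, 0, 0, 0, 0], [0, -0.04, -0.0025, 0, 0, 0, 0], [0, -0.04, -0.0025, 0, 0, 0, 0], [0, -0.04, -0.0025, 0, 0, 0, 0], [0, -0.04, -0.0025, 0, 0, 0, 0], [0, -0.04, -0.0025, 0, 0, 0, 0], [0, -0.02, 0, 0, 0, 0, 0], [0, 0, 0, 0, 0, 0, 0], [0, 0, 0, 0, 0, 0, 0]])

```text
clock: 7.8
ee_pos: [0.5492, -0.1653, 0.1379]
ee_rot: [0.706, 0.001, 0.708, 0.0]
contact_force: [0.2, 0.2, -1.1]
opening: 0.0241
```

```bash
python3 - <<'E'
from h import *
s=arm.get_state(); print(s['clock'],s['ee_pos'],RT(s).round(4).tolist(),s['contact_force'],s['opening'])
c=snap('wrist'); save(c,'pics/w6.png')
np.savez('w6.npz',A=c['A'],o=c['o'],img=c['img'],k=[c['fx'],c['fy'],c['cx'],c['cy']],depth=c['depth'])
P=c['A'].T@(np.array([.524,-.166,.062])-c['o']); u=c['fx']*P[0]/P[2]+c['cx'];v=c['fy']*P[1]/P[2]+c['cy']; print(u,v,c['o'])
u0,v0=int(u)-50,int(v)-40; print(u0,v0)
cv2.imwrite('pics/w6c.png',cv2.resize(c['img'][v0:v0+80,u0:u0+100,::-1],(750,600),interpolation=3))
E
```

```text
7.8 [ 0.54915827 -0.16532085  0.13793829] [[-0.002, 0.0013, 1.0], [0.0015, 1.0, -0.0013], [-1.0, 0.0015, -0.002]] [ 0.1644809   0.15957611 -1.13256102] 0.024107367904475457
320.19653079548823 167.80704522825474 [ 0.47010844 -0.16617159  0.31377081]
270 127
```

View pics/w6c.png

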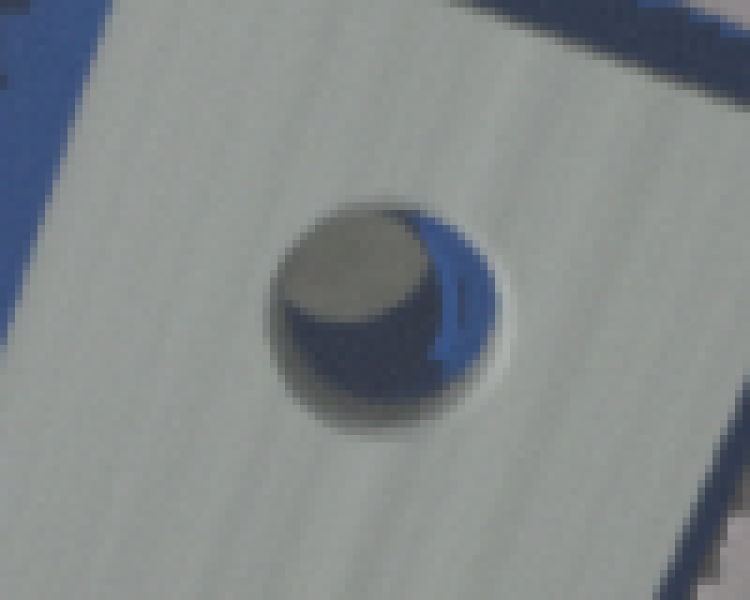

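```bash
python3 - <<'E'
import numpy as np
from scipy.optimize import least_squares
d=np.load('w6.npz');A,o=d['A'],d['o'];fx,fy,cx,cy=d['k']
def at(p,z):
    u,v=270+p[0]/7.5-.43,127+p[1]/7.5-.43
    r=A@np.array([(u-cx)/fx,(v-cy)/fy,1]);return (o+r*(z-o[2])/r[2])[:2]
C=[at(p,.062) for p in [(272,315),(390,197),(508,315),(390,433),(305,230),(475,230),(305,400),(475,400)]]
f=least_squares(lambda q:[np.hypot(*(c-q[:2]))-q[2] for c in C],[.524,-.166,.0125]);print('carrier',f.x)
B=[at(p,0) for p in [(287,308),(310,318),(350,323),(390,315),(420,297)]]
T=[at(p,.05) for p in [(420,230),(432,255),(440,300),(442,350)]]
print(np.round(B,4),np.round(T,4))
for S in (B,T,B+T):
  f=least_squares(lambda q:[np.hypot(*(c-q))-.0125 for c in S],[.524,-.172]);print(f.x,np.round(f.fun,4))
E
```

```text
carrier [ 0.52486869 -0.16485101  0.01339781]
[[ 0.5371 -0.1788]
 [ 0.5385 -0.1756]
 [ 0.5392 -0.1701]
 [ 0.5381 -0.1645]
 [ 0.5355 -0.1604]] [[ 0.5173 -0.1613]
 [ 0.5202 -0.1599]
 [ 0.5255 -0.159 ]
 [ 0.5314 -0.1587]]
[ 0.52721677 -0.1703624 ] [ 0.0005 -0.     -0.0005 -0.0002  0.0005]
[ 0.52627603 -0.17068474] [ 0.0005 -0.0001 -0.0008  0.0006]
[ 0.52706503 -0.17046098] [ 0.0005  0.     -0.0004  0.      0.0007  0.0009  0.0001 -0.0009  0.0001]
```

Carrier hole at (0.5249, −0.1649) and saddle hole at about (0.5268, −0.1705), so they are about 6 mm apart, mainly towards −y. I'll lower the tip between the two centres.

Call:
carry_out(rows=[[0, -0.001, -0.0116, 0, 0, 0, 0], [0, -0.001, -0.0116, 0, 0, 0, 0], [0.015, 0, 0, 0, 0, 0, 0], [0.01, 0, 0, 0, 0, 0, 0], [0.01, 0, 0, 0, 0, 0, 0], [0, 0, 0, 0, 0, 0, 0], [0, 0, 0, 0, 0, 0, 0]])

```text
clock: 8.55
ee_pos: [0.527, -0.1673, 0.1038]
ee_rot: [0.707, 0.0, 0.707, 0.0]
contact_force: [-0.1, -0.5, -1.1]
opening: 0.0245
```

```bash
python3 - <<'E'
from h import *
s=arm.get_state(); print(s['clock'],s['ee_pos'],RT(s).round(4).tolist(),s['contact_force'],s['opening'])
a=snap('side'); b=snap('wrist'); W=world(b)
m=(b['depth']>0)&(W[...,2]>.066)&(W[...,2]<.108)&(np.hypot(W[...,0]-.526,W[...,1]+.1675)<.03)
P=W[m]
for z in np.arange(.066,.108,.006):
    Q=P[(P[:,2]>=z)&(P[:,2]<z+.006)]
    if len(Q)>3: print('%.3f'%z,len(Q),Q.min(0).round(4),Q.max(0).round(4))
cv2.imwrite('pics/m7.png',np.hstack([cv2.resize(a['img'][190:280,295:395,::-1],(400,400),interpolation=3),cv2.resize(b['img'][120:240,260:380,::-1],(400,400),interpolation=3)]))
E
```

```text
8.55 [ 0.52698188 -0.16728109  0.10383493] [[-0.0003, 0.0, 1.0], [0.0005, 1.0, -0.0], [-1.0, 0.0005, -0.0003]] [-0.11548442 -0.49798937 -1.08414524] 0.02450911636986391
0.066 4 [ 0.5231 -0.1692  0.0686] [ 0.5242 -0.167   0.0717]
0.072 6 [ 0.5216 -0.1699  0.0738] [ 0.5231 -0.1663  0.0779]
0.078 8 [ 0.5201 -0.1705  0.079 ] [ 0.5219 -0.1657  0.0838]
0.084 14 [ 0.5188 -0.1718  0.084 ] [ 0.5208 -0.1645  0.09  ]
0.090 12 [ 0.517  -0.1724  0.0908] [ 0.5197 -0.1638  0.0959]
```

View pics/m7.png

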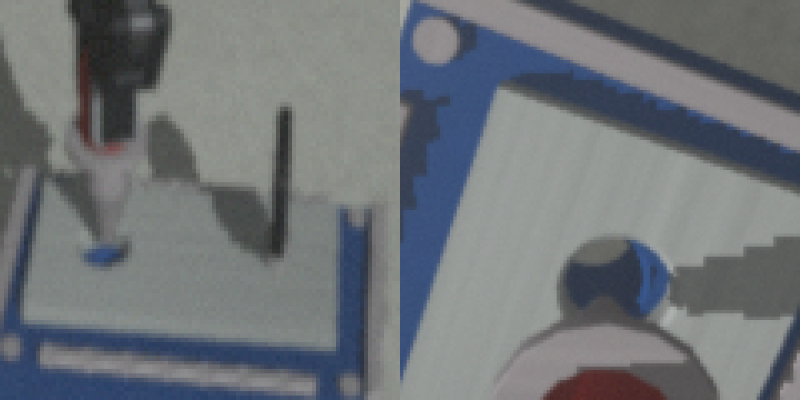

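The cone tip points into the hole, and the wrist depth puts the pin axis at (0.5265, −0.168), upright. Lowering into both holes.

Call:
carry_out(rows=[[0.007, 0, 0, 0, 0, 0, 0], [0.007, 0, 0, 0, 0, 0, 0], [0.007, 0, 0, 0, 0, 0, 0], [0, 0, 0, 0, 0, 0, 0], [0, 0, 0, 0, 0, 0, 0]])

```text
clock: 9.15
ee_pos: [0.5266, -0.1678, 0.0827]
ee_rot: [0.707, 0.0, 0.707, -0.0]
contact_force: [0.8, 0.9, -1.7]
opening: 0.0243
```

Call:
carry_out(rows=[[0, -0.002, 0.0005, 0, 0, 0, 0], [0.002, 0, 0, 0, 0, 0, 0], [0.002, 0, 0, 0, 0, 0, 0], [0, 0, 0, 0, 0, 0, 0], [0, 0, 0, 0, 0, 0, 0]])

```text
clock: 9.65
ee_pos: [0.5274, -0.1695, 0.079]
ee_rot: [0.707, 0.0, 0.707, 0.0]
contact_force: [0.6, 1.0, -2.3]
opening: 0.0244
```

Call:
carry_out(rows=[[0.002, 0, 0, 0, 0, 0, 0], [0.002, 0, 0, 0, 0, 0, 0], [0, 0, 0, 0, 0, 0, 0], [0, 0, 0, 0, 0, 0, 0]])

```text
clock: 10.05
ee_pos: [0.5272, -0.1694, 0.0749]
ee_rot: [0.707, 0.0, 0.707, 0.0]
contact_force: [-0.6, 1.6, -1.8]
opening: 0.0243
```

Call:
carry_out(rows=[[0.002, 0, 0, 0, 0, 0, 0], [0.002, 0, 0, 0, 0, 0, 0], [0, 0, 0, 0, 0, 0, 0], [0, 0, 0, 0, 0, 0, 0]])

```text
clock: 10.45
ee_pos: [0.5271, -0.1697, 0.0709]
ee_rot: [0.707, 0.0, 0.707, -0.0]
contact_force: [-0.1, 3.5, 1.1]
opening: 0.0242
```

Call:
carry_out(rows=[[0.002, 0, 0, 0, 0, 0, 0], [0.002, 0, 0, 0, 0, 0, 0], [0, 0, 0, 0, 0, 0, 0], [0, 0, 0, 0, 0, 0, 0]])

```text
clock: 10.85
ee_pos: [0.527, -0.1699, 0.0669]
ee_rot: [0.707, 0.0, 0.707, -0.0]
contact_force: [-1.0, 3.2, -0.4]
opening: 0.0244
```

Call:
carry_out(rows=[[0.002, 0, 0, 0, 0, 0, 0], [0.002, 0, 0, 0, 0, 0, 0], [0, 0, 0, 0, 0, 0, 0], [0, 0, 0, 0, 0, 0, 0]])

```text
clock: 11.25
ee_pos: [0.5268, -0.1693, 0.0631]
ee_rot: [0.707, 0.0, 0.707, 0.0]
contact_force: [-2.4, 6.0, 3.7]
opening: 0.0244
```

Call:
carry_out(rows=[[0.002, 0, 0, 0, 0, 0, 0], [0.002, 0, 0, 0, 0, 0, 0], [0, 0, 0, 0, 0, 0, 0], [0, 0, 0, 0, 0, 0, 0]])

```text
clock: 11.65
ee_pos: [0.5271, -0.1711, 0.0587]
ee_rot: [0.707, 0.0, 0.707, -0.001]
contact_force: [-0.3, 1.2, -3.0]
opening: 0.0244
```

Call:
carry_out(rows=[[0.0015, 0, 0, 0, 0, 0, 0], [0.0015, 0, 0, 0, 0, 0, 0], [0, 0, 0, 0, 0, 0, 0], [0, 0, 0, 0, 0, 0, 0]])

```text
clock: 12.05
ee_pos: [0.5274, -0.1706, 0.056]
ee_rot: [0.707, 0.0, 0.707, -0.001]
contact_force: [-1.0, 0.2, -1.9]
opening: 0.0245
```

Call:
carry_out(rows=[[0.0015, 0, 0, 0, 0, 0, 0], [0.001, 0, 0, 0, 0, 0, 0], [0, 0, 0, 0, 0, 0, 0], [0, 0, 0, 0, 0, 0, 0]])

```text
clock: 12.45
ee_pos: [0.5275, -0.17, 0.0536]
ee_rot: [0.707, 0.0, 0.707, -0.0]
contact_force: [-0.9, 0.0, -1.7]
opening: 0.0244
```

Call:
carry_out(rows=[[0.0015, 0, 0, 0, 0, 0, 0], [0.001, 0, 0, 0, 0, 0, 0], [0, 0, 0, 0, 0, 0, 0], [0, 0, 0, 0, 0, 0, 0]])

```text
clock: 12.85
ee_pos: [0.5274, -0.1698, 0.051]
ee_rot: [0.707, 0.0, 0.707, -0.0]
contact_force: [0.1, 0.4, -1.8]
opening: 0.0244
```

Call:
carry_out(rows=[[0.0015, 0, 0, 0, 0, 0, 0], [0.001, 0, 0, 0, 0, 0, 0], [0, 0, 0, 0, 0, 0, 0], [0, 0, 0, 0, 0, 0, 0]])

```text
clock: 13.25
ee_pos: [0.5273, -0.1698, 0.0485]
ee_rot: [0.707, 0.0, 0.707, -0.0]
contact_force: [-0.2, 0.2, -0.5]
opening: 0.0242
```

Call:
carry_out(rows=[[0.0015, 0, 0, 0, 0, 0, 0], [0.001, 0, 0, 0, 0, 0, 0], [0, 0, 0, 0, 0, 0, 0], [0, 0, 0, 0, 0, 0, 0]])

```text
clock: 13.65
ee_pos: [0.5273, -0.1698, 0.046]
ee_rot: [0.707, 0.0, 0.707, -0.0]
contact_force: [-0.0, 0.6, -1.7]
opening: 0.0244
```

Call:
carry_out(rows=[[0.001, 0, 0, 0, 0, 0, 0], [0.001, 0, 0, 0, 0, 0, 0], [0, 0, 0, 0, 0, 0, 0], [0, 0, 0, 0, 0, 0, 0]])

```text
clock: 14.05
ee_pos: [0.5273, -0.1698, 0.044]
ee_rot: [0.707, 0.0, 0.707, -0.0]
contact_force: [0.9, 0.1, -1.6]
opening: 0.0246
```

Call:
carry_out(rows=[[0.0005, 0, 0, 0, 0, 0, 0], [0.0005, 0, 0, 0, 0, 0, 0], [0, 0, 0, 0, 0, 0, 0], [0, 0, 0, 0, 0, 0, 0]])

```text
clock: 14.45
ee_pos: [0.5273, -0.1699, 0.0435]
ee_rot: [0.707, 0.0, 0.707, -0.0]
contact_force: [-2.0, 0.8, 5.1]
opening: 0.0244
```

```bash
python3 - <<'E'
from h import *
s=arm.get_state(); print(s['clock'],s['ee_pos'],s['contact_force'])
a=snap('side'); b=snap('wrist'); W=world(b)
hsv=cv2.cvtColor(b['img'],cv2.COLOR_RGB2HSV)
m=(b['depth']>0)&(np.hypot(W[...,0]-.527,W[...,1]+.17)<.03)&(W[...,2]>.056)&(W[...,2]<.12)
red=((hsv[...,0]<8)|(hsv[...,0]>172))&(hsv[...,1]>130)&m
print('red z',np.percentile(W[red][:,2],[1,50,99]))
g=m&(hsv[...,1]<60)&(hsv[...,2]>90); print(np.histogram(W[g][:,2],bins=np.arange(.056,.09,.002)))
cv2.imwrite('pics/m8.png',np.hstack([cv2.resize(a['img'][190:280,295:395,::-1],(400,400),interpolation=3),cv2.resize(b['img'][120:240,260:380,::-1],(400,400),interpolation=3)]))
E
```

```text
14.45 [ 0.52734516 -0.16986842  0.04350201] [-2.02852912  0.80986711  5.11927802]
red z [0.08272202 0.1070927  0.10852671]
(array([   0,   25, 2222,  423,   42,  695,  125,    1,    0,    0,    0,
          5,    7,    4,    1,    2]), array([0.056, 0.058, 0.06 , 0.062, 0.064, 0.066, 0.068, 0.07 , 0.072,
       0.074, 0.076, 0.078, 0.08 , 0.082, 0.084, 0.086, 0.088]))
```

View pics/m8.png

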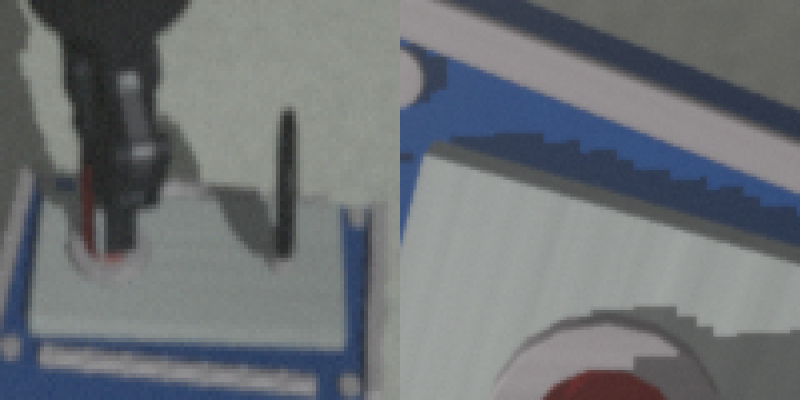

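Contact of +5 N at exactly the predicted home height. The collar is on the plate. Releasing and rising.

Call:
carry_out(rows=[[0, 0, 0, 0, 0, 0, 0.03], [0, 0, 0, 0, 0, 0, 0.045], [0, 0, 0, 0, 0, 0, 0.056], [0, 0, 0, 0, 0, 0, 0.056], [0, 0, 0, 0, 0, 0, 0.056], [-0.01, 0, 0, 0, 0, 0, 0.056], [-0.02, 0, 0, 0, 0, 0, 0.056], [-0.03, 0, 0, 0, 0, 0, 0.056], [-0.04, 0, 0, 0, 0, 0, 0.056], [-0.04, 0, 0, 0, 0, 0, 0.056], [0, 0, 0, 0, 0, 0, 0.056], [0, 0, 0, 0, 0, 0, 0.056]])

```text
clock: 15.75
ee_pos: [0.5278, -0.1701, 0.1845]
ee_rot: [0.708, 0.0, 0.706, -0.001]
contact_force: [-0.2, 0.2, -0.5]
opening: 0.0558
```

```bash
python3 - <<'E'
from h import *
s=arm.get_state(); print(s['clock'],s['ee_pos'],s['contact_force'])
a=snap('side'); b=snap('wrist'); 
for n,c in (('side',a),('wrist',b)):
    W=world(c);hsv=cv2.cvtColor(c['img'],cv2.COLOR_RGB2HSV)
    m=(c['depth']>0)&(np.hypot(W[...,0]-.527,W[...,1]+.17)<.04)&(W[...,2]>.056)&(W[...,2]<.12)
    red=((hsv[...,0]<8)|(hsv[...,0]>172))&(hsv[...,1]>130)&m
    P=W[red];print(n,len(P),np.percentile(P[:,2],[1,50,90,99]),(P.min(0)+P.max(0))/2)
    r=viewer.regions_of('beaker',n); print([ (round(x['p'],2),np.round(x['bbox'])) for x in r[:1]])
cv2.imwrite('pics/m9.png',np.hstack([cv2.resize(a['img'][100:390,230:450,::-1],(400,527),interpolation=3),cv2.resize(b['img'][60:240,240:380,::-1],(400,527),interpolation=3)]))
E
```

```text
15.75 [ 0.52778974 -0.17013144  0.18451379] [-0.18757487  0.20178662 -0.53171772]
side 218 [0.07040252 0.09734651 0.10659897 0.10783987] [ 0.52478044 -0.17489201  0.0885975 ]
[(0.97, array([280., 349.,  45.,  68.]))]
wrist 643 [0.07964698 0.10728795 0.10824964 0.10884329] [ 0.52680791 -0.1706      0.09300431]
[(0.69, array([ 99.,  56., 134.,  95.]))]
```

View pics/m9.png

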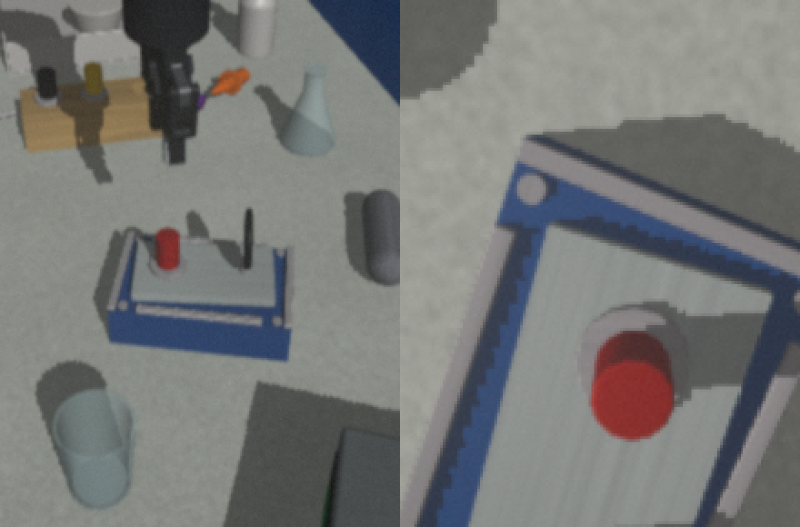

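The red pin stands home and released: the knob top is at 0.108 m and the collar is flat. The beaker stands, both spare pins are in the rack, and the robot is clear. Handing in.

```bash
python3 -c "
from workcell import job
print(job.job_done())"
```

```text
the job is handed in; nothing more can be done
None
```

The red tapered pin is fully home in the carrier and saddle, released, and I handed the job in at about 16 s. I took it from the rack and lowered it in small steps. The cone drew the carrier about 6 mm into line with the saddle hole.

- **Seating:** the collar met the carrier at the predicted home height. After release the knob top measured 0.108 m, which puts its centre at about 0.088 m as specified. The collar looked flat.
- **Forces:** side readings between steps peaked at about 6 N. The largest upward push was 5 N, as the collar seated. I read forces only between moves.
- **Surroundings:** the beaker is standing, the black and yellow pins are still in the rack, and the gripper is clear and touching nothing.

**What disagreed or went wrong:**
- **First grasp missed:** the fingers closed on air just above the knob. The side and wrist cameras showed the fingertips ending about 34 mm short of the reported TCP. I corrected for that and the second grasp held.
- **Other pins:** the orange and purple look-alike pins stood upright in the first side picture and were lying or tilted later. They were already tilting before the gripper came near them, and I measured no contact force, so I think they tipped by themselves.

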